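# Move a latched battery pack from the charger to the tester

## Robot

A 6-joint arm with a two-finger parallel gripper is mounted at the origin on a cart in front of the work surface, level with it; the furniture and walls round the work are solid. World frame = base frame: x ahead of the robot, y to its left, z up, the work surface at z = 0. Lengths are in mm, angles in rad, forces in N, time in s.
With the tool pointing down it reaches from about 300 to 775 mm from the base axis. Payload 14.6 kg.
Tool frame: the origin (TCP) lies between the finger pads; the fingertips stand 17 mm ahead of it and the grasp point (between the pads) lies 2 mm behind it (manip.tip_reach is the distance from the TCP to the fingertips, in mm); z points along the fingers, y is the line along which they close (so a half turn about z gives the same grasp; the last joint's range is limited). The gripper opens to 94 mm and grips with 3 to 60 N. Pads are 16 mm wide; open, the fingers measure 119 mm over their backs; the gripper's body (75 mm by 177 mm) begins 78 mm behind the grasp point.
Start: joints at [1.07, 0.3, 1.521, -0, 1.321, -0.067], TCP at [231.173, 499.047, 199.946] pointing down, gripper open.
Joint ranges: [-3.03, 3.03], [-0.79, 2.21], [0.23, 2.52], [-1.04, 4.18], [0, 3.07], [-2.55, 2.55]. Speed limits (rad/s): [2.22, 2.22, 2.57, 3.14, 3.14, 3.14].

## Interface

Orientations are given as [roll, pitch, yaw] about the fixed x, y, z axes, in that order (R = Rz(yaw) Ry(pitch) Rx(roll)).
In Python, from cell import manip, viewer gives the robot as it stands.
- The arm moves only by the tool apply_moves, never from a script. Its argument "moves" is a list of rows, each a list of 3 entries, a list of its own where there are three numbers: the shift along the tool's x, y, z each as a share of 0.25 m, from -1 to 1, then the turn, a rotation vector about the tool's x, y, z each as a share of pi rad, from -1 to 1, then the closure, from 0 (fully open) to 1 (shut). In form: [[[dx, dy, dz], [wx, wy, wz], grip], ...]. A call has 1 to 12 rows; each row is the pose to reach, as a shift and turn from the pose commanded when the call began, along the tool's axes at that moment, turning the shorter way round; what a row does not reach only later rows make up. A row lasts 1/12 s, in which the tool goes at most 41.7 mm and 7.16 degrees, less where a joint would pass 70% of its speed; a pose out of reach is approached as far as the arm can. A call with a number of a shift or a turn outside -1 to 1 is refused whole. A call with a gripper value outside its range is refused whole. The fingers move at their own pace and stop on an object; "squeeze" is the grip in N (left out, the last holds). Time passes only in rows, so rows that repeat a pose let the fingers close. It gives the time, the measured TCP pose, the force, the opening and the grip force at its end, in the units of the state.
- manip.read_state(): the state, without advancing time (a new reading comes with each control period).
- viewer.camera(name): name is "scene" or "top" or "wrist"; returns the picture (480x640x3 uint8, blue, green, red); there is no depth.
- viewer.camera_info(name): a dict with "camera_matrix" (3x3 intrinsics, pixels), "k1" (the pictures are not rectified: a ray, as slopes to the right and down, at radius r is drawn at 1 + k1 r^2 times it, then the intrinsics apply), "R" (3x3) and "t" (3): a world point X has camera coordinates R X + t. Camera axes: x right, y down, z forward; pixel columns grow to the right and rows downward; lengths in mm; the calibration is good to about 2 mm. A picture is of the moment at which its call begins: read the wrist's pose just before it. camera_info takes no time and is no camera call; for the wrist camera it gives the pose at the moment of the call.
- manip.sign_off(): hands the job in; it is judged then, once.
The state is a dict: "clock": time; "joints": joint angles; "qd": joint speeds; "effort": joint torques, N m; "eef_pos": TCP position; "eef_rot": TCP orientation; "wrist_force": force on the tool from outside, world axes, zero at the start; "moment": the same for the moment, N m; "finger_gap": finger opening in mm; "finger_force": force on a finger pad.
Only numpy, scipy, OpenCV 4.12 (cv2) and the standard library are available. Lean on these libraries where they do the work, as an engineer would, in place of code of your own. Each camera call takes 0.05 s, during which the arm holds its last target. There are 200 camera calls.

## Task

Take the battery pack out of the desk charger by squeezing its sprung release tab in while you lift it, and click it fully home, tab released, in the empty battery well of the portable tester, with the tab towards the catch side of the well. Be gentle with the pack against the charger and the tester: the well is not exactly where it is marked, so feel for it instead of pushing hard. Leave the small loose parts on the bench where they lie.

Things in the scene. Friction and masses are not known exactly. Their poses are not given: they have to be found in the camera images.
- charger: Black desk charger fixed to the bench, base 96 x 116 mm (x, y), 26 mm high, with a raised collar 60 x 88 mm round its well. Origin: on the bench under the well's centre; z up. The pack starts in it, axes alike, underside at z = 11.5 mm, latched: it cannot be lifted unless its tab is pressed in at least 4.5 mm, then it lifts straight up.
- charger_rim (a point): Centre of the mouth of the charger's well, 48 mm above the bench. The well is 38.4 x 52.4 mm clear (x, y), axes of the charger. On its +y side an overhanging catch lip, 10 mm high, holds the pack's barb.
- tester: Portable tester, grey case fixed to the bench, x from -46 to 92 mm, y from -75 to 75 mm, 44 mm high; display, three keys and a small knob on its far (+x) part, an empty black battery well on its near part. Origin: on the bench under the marked (nominal) centre of the well; z up. The pack must never bear on tester or charger with over 60 N, bumps included: approach at 20 mm/s.
- well_mark (a point): Marked centre of the tester's well mouth, 48 mm above the bench, axes of the tester. The well is a black slotted insert, outside 60 x 88 mm, clear 38.4 x 52.4 mm, flat rim, 1.5 mm lead-in on the two long sides only. Its true centre lies -8 to +8 mm along the tester's y from this mark (0 along x), fixed during a run, not measured. Its catch lip is on the +y side, as in the charger.
- well_seat (a point): Point 12 mm above the bench below the mark: height of the pack's underside when latched, give or take 1.5 mm (it bottoms at 10 mm). A sprung plunger on the well's floor meets the pack's underside at 20 mm with 4 N, 8 N when latched, and lifts an unlatched pack to 20 mm. Pressing down with the tab squeezed and then letting go, or pressing the pack down from above until it snaps, latches it.
- pack: Grey battery pack, upright, 36 x 50 x 82 mm (x, y, z), 0.13 to 0.25 kg; 1.2 mm of play on each side in either well. Origin: centre of its underside; z up. Black release tab on its +y side, plain ribbed face at y = -25 mm; squeezing these two together presses the tab. The tab's barb (flat top at z = 26 mm, sloped below) stands out to y = 29.5 mm, and goes inside the outline when pressed.
- pack_button (a point): Centre of the outer face of the tab's button, 20 x 26 mm (x, z), z = 62 mm of the pack, y = +31 mm when free, +25.5 mm when fully pressed in.
- pack_ribs (a point): Centre of the ribbed gripping area on the pack's -y face, opposite the button, z = 62 mm of the pack, y = -25 mm.
- pack_tab (a joint): Travel of the pack's release tab in m: 0 free (latching), grows as it is pressed in along the pack's -y, 0.0055 at its stop. Its spring needs about 5 N to start and 10.5 N at the stop; it springs back when let go.
- fuse_holder: Loose bystander: small black fuse holder 22 x 50 x 18 mm lying on the bench. Origin: centre of its underside.
- relay: Loose bystander: small blue box relay 13 x 28 x 30 mm on the bench. Origin: centre of its underside.
- bnc: Loose bystander: small metal coaxial adapter 15 x 32 x 15 mm lying on the bench. Origin: centre of its underside.
Mind the look-alikes: they are no part of the job. What is shaped like the pack but orange is not meant.

How it is judged (in metres and radians):
On the way, in this order (a step that is already met when the one before it is completed fails the run):
1. the tab is pressed in while the pack is still in the charger (value of joint pack_tab above 0.003 m and z of pack in the frame of charger below 0.02 m and horizontal distance between pack and charger below 0.01 m), for 0.1 s.
2. the pack is lifted clear of the charger (z of pack in the frame of charger above 0.052 m), for 0.1 s.
3. the pack is latched in the tester's well (z of pack in the frame of tester below 0.0155 m and horizontal distance between pack and tester below 0.014 m and value of joint pack_tab below 0.0015 m), for 0.2 s.
At the end, for the whole second after the job is handed in: The pack stands upright (within 0.1 rad), at rest, latched in the tester's well: its underside at most 15.5 mm above the tester's foot, within 4 mm of the mark along the tester's x and 12 mm along its y, and its tab sprung out again (under 1.5 mm of travel) (z of pack in the frame of tester between 0.006 and 0.0155 m and x of pack in the frame of tester between -0.004 and 0.004 m and y of pack in the frame of tester between -0.012 and 0.012 m and angle between pack's own z axis and vertical below 0.1 rad and value of joint pack_tab below 0.0015 m and linear speed of pack below 0.02 m/s); the robot touches nothing.
It fails at once if the pack is forced against the charger with more than 60 N (contact force between pack and charger above 60 N).
It fails at once if the pack is forced against the tester with more than 60 N (contact force between pack and tester above 60 N).
It fails at once if the fuse holder, relay or adapter is moved by more than 20 mm (distance of any of fuse_holder, relay, bnc from where it was at the start of the episode above 0.02 m).
It also fails if it takes over 51 s, if anything falls off the work surface, if the arm or the gripper's body presses on something with over 40 N, if the wrist force passes 120 N, or if a joint passes its speed limit or range.

## Working session

There is one attempt and no reset: what is moved stays moved. The work goes in short steps, Python scripts to look and compute and a tool call to move; the robot and the scene stay as the last step left them, time stands still between calls to the robot, and variables do not carry over. Pictures are saved under pics/ and viewed, at most 10 in all, crops included, and the job is handed in when it is done.

Besides the shell and the picture viewer there is one more tool, called after "Call:" as name([rows], argument=value, ...), one row to a line, values as JSON. apply_moves: Moves the arm, as the interface text tells. Shift numbers are shares of 0.25 m and turn numbers shares of pi rad, none past 1 either way. Its arguments: {"type":"object","properties":{"moves":{"type":"array"},"squeeze":{"type":"number"}},"required":["moves"]}

```bash
ls; mkdir -p pics; python3 - <<'E'
from cell import manip, viewer
import cv2
s=manip.read_state(); print(s['clock'],s['eef_pos'],s['eef_rot'],s['finger_gap'])
for n in("scene","top"):
    cv2.imwrite(f"pics/{n}0.png",viewer.camera(n)); i=viewer.camera_info(n); print(n,i)
E
```

```text
pics
0.0 [231.03752401 498.81142077 199.36361336] [-3.14038724e+00 -8.73899825e-05  2.70783552e+00] 94.08502332720302
scene {'camera_matrix': array([[517.08108267,   0.        , 314.25052456],
       [  0.        , 517.08108267, 246.80898309],
       [  0.        ,   0.        ,   1.        ]]), 'k1': -0.04460256995343643, 'R': array([[ 0.86987378, -0.49303021, -0.01551797],
       [-0.29147881, -0.48837995, -0.82251148],
       [ 0.39794435,  0.72000433, -0.56853678]]), 't': array([-379.76352371,  204.89811383,  710.02541232])}
top {'camera_matrix': array([[448.77810233,   0.        , 322.5174118 ],
       [  0.        , 448.77810233, 241.32150293],
       [  0.        ,   0.        ,   1.        ]]), 'k1': -0.06968174605888253, 'R': array([[-0.00377073, -0.99986936,  0.01571756],
       [-0.99678707,  0.00250063, -0.08005802],
       [ 0.08000826, -0.01596893, -0.99666628]]), 't': array([ 36.67695404, 461.87396065, 889.69629044])}
```

View pics/scene0.png

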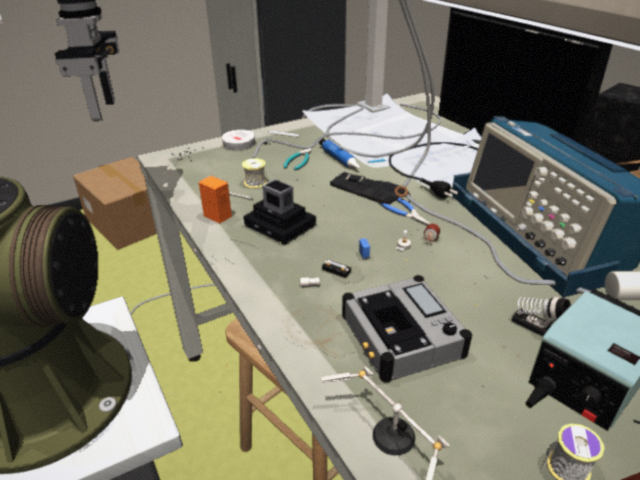

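View pics/top0.png

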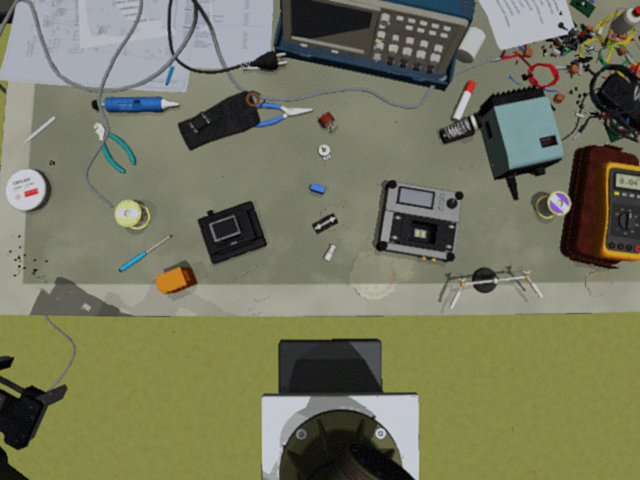

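The scene view shows the grey pack in the black charger at (279,205). The orange look-alike stands at (215,200), and the tester is at (405,330). In the top view the charger is at (232,232), the orange one at (175,280), and the tester at (420,220) with its display towards +x. The small parts are at about (317,188), (325,223) and (330,253). The grey one in the charger fits the description. I'll check it and its tab side in one enlarged crop.

```bash
cat > h.py <<'E'
import numpy as np, cv2
from cell import manip, viewer
def ray(info,uv):
    K=info['camera_matrix']; k=info['k1']
    d=cv2.undistortPoints(np.array([[uv]],float),K,np.array([k,0,0,0.]))[0,0]
    R=np.array(info['R']); t=np.array(info['t'])
    return -R.T@t, R.T@np.array([d[0],d[1],1.])
def onz(info,uv,z):
    c,d=ray(info,uv); return c+d*(z-c[2])/d[2]
def proj(info,X):
    p=info['R']@np.array(X,float)+info['t']; s=p[:2]/p[2]; s=s*(1+info['k1']*(s@s))
    return info['camera_matrix'][:2,:2]@s+info['camera_matrix'][:2,2]
E
python3 - <<'E'
from h import *
t=cv2.imread('pics/top0.png'); s=cv2.imread('pics/scene0.png')
f=lambda im,u,v,w,h,k:cv2.resize(im[v:v+h,u:u+w],None,fx=k,fy=k,interpolation=cv2.INTER_CUBIC)
a=f(t,190,190,90,90,4.4); b=f(s,240,165,90,90,4.4)
c=f(t,370,170,100,100,3.96)
cv2.imwrite('pics/crop1.png',cv2.resize(np.hstack([a,b]),(796,398)))
i=viewer.camera_info('top')
print(onz(i,(232,232),26),onz(i,(420,230),44),[onz(i,p,0) for p in((317,188),(325,223),(330,253))], [onz(i,p,82) for p in [(175,280)]])
# contour masks
for nm,(u,v,w,h) in dict(charger=(190,190,90,90)).items():
    g=cv2.cvtColor(t[v:v+h,u:u+w],cv2.COLOR_BGR2GRAY); m=(g<45).astype('uint8')
    cs=max(cv2.findContours(m,0,2)[0],key=cv2.contourArea); r=cv2.minAreaRect(cs); print(nm,r,cv2.boxPoints(r)+[u,v])
E
```

```text
[480.6016155  217.10487155  26.        ] [ 481.95543163 -157.77330105   44.        ] [array([575.03556819,  46.02091118,   0.        ]), array([501.5047785 ,  29.64813746,   0.        ]), array([439.27384943,  19.60720953,   0.        ])] [array([384.87632982, 312.88233275,  82.        ])]
charger ((41.229400634765625, 40.36970520019531), (51.251502990722656, 57.292198181152344), 70.70995330810547) [[195.72606373 215.64587593]
 [249.8017807  196.71937561]
 [266.73273468 245.09353638]
 [212.65702057 264.02003479]]
```

View pics/crop1.png

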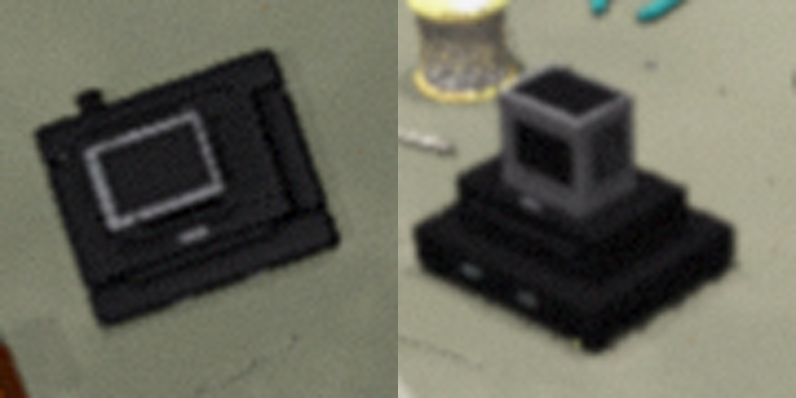

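The crop shows the grey pack in the charger, with the top outline long along roughly world y. The tab side isn't visible from here, so I'll go in for a wrist look.

```bash
cat >> h.py <<'E'
from scipy.spatial.transform import Rotation as Ro
def plan(pos,yaw,rpy0=None,p0=None):
    s=manip.read_state(); p0=s['eef_pos'] if p0 is None else p0; e=s['eef_rot'] if rpy0 is None else rpy0
    A=Ro.from_euler('xyz',e); B=Ro.from_euler('xyz',[np.pi,0,yaw])
    d=A.inv().apply(np.array(pos)-p0)/250; w=(A.inv()*B).as_rotvec()/np.pi
    return np.round(d,4),np.round(w,4)
E
python3 - <<'E'
from h import *
i=viewer.camera_info('top')
q=np.array([(88,150),(195,112),(222,187),(110,228)])*398/398/(796/180)+[190,190]
P=np.array([onz(i,p,93.5) for p in q])
print(P, 'centre',P.mean(0)); y=(P[0]+P[3]-P[1]-P[2])[:2]; yaw=np.arctan2(-y[0],y[1]); print('yaw',yaw, np.linalg.norm(P[0]-P[1]),np.linalg.norm(P[0]-P[3]))
w=viewer.camera_info('wrist'); s=manip.read_state()
C=-np.array(w['R']).T@w['t']; A=Ro.from_euler('xyz',s['eef_rot'])
print('cam in tool',A.inv().apply(C-s['eef_pos']), A.inv().apply(np.array(w['R'])[2]),w['camera_matrix'][0])
c=P.mean(0)
print(plan([c[0],c[1],260],np.pi+yaw))
E
```

```text
[[488.97180963 245.99548706  93.5       ]
 [504.94758839 201.01782036  93.5       ]
 [473.15906734 189.23921063  93.5       ]
 [456.00583575 236.16035753  93.5       ]] centre [480.77107528 218.10321889  93.5       ]
yaw 0.3459932145526533 47.730661094535456 34.401819820088335
cam in tool [ 7.52668925e+01  1.10001572e-01 -1.83340460e+02] [-0.2584466   0.00113153  0.96602488] [346.91168308   0.         320.52166493]
(array([-1.3783, -0.5995, -0.2416]), array([-3.000e-04, -1.000e-04, -2.482e-01]))
```

Call:
apply_moves([
  [[-0.12,-0.05,-0.02],[0,0,-0.03],0],
  [[-0.24,-0.1,-0.04],[0,0,-0.06],0],
  [[-0.36,-0.15,-0.06],[0,0,-0.09],0],
  [[-0.48,-0.2,-0.08],[0,0,-0.12],0],
  [[-0.6,-0.25,-0.1],[0,0,-0.15],0],
  [[-0.72,-0.3,-0.12],[0,0,-0.18],0],
  [[-0.84,-0.35,-0.14],[0,0,-0.21],0],
  [[-0.95,-0.4,-0.16],[0,0,-0.248],0],
])

```text
clock: 0.77
eef_pos: [405.6, 306.9, 240.0]
eef_rot: [-3.141, -0.0, -2.792]
wrist_force: [-0.2, -0.2, 0.7]
finger_gap: 94.3
finger_force: 0.0
```

```bash
python3 - <<'E'
from h import *
s=manip.read_state();print(s['clock'],s['eef_pos'],s['eef_rot'])
print(plan([480.8,218,240],3.4876))
E
```

```text
0.7667 [405.55420321 306.94909647 239.96249801] [-3.14141954e+00 -4.33935378e-04 -2.79221188e+00]
(array([-1.610e-01, -4.373e-01, -1.000e-04]), array([-0.0001, -0.0001,  0.0011]))
```

```bash
python3 - <<'E'
from h import *
w=viewer.camera_info('wrist'); im=viewer.camera('wrist'); cv2.imwrite('pics/w1.png',im)
print(proj(w,[480.8,218,93.5]),proj(w,[480.8,218,0]))
E
```

```text
[211.24560525 262.17962003] [233.70335749 237.76914245]
```

View pics/w1.png

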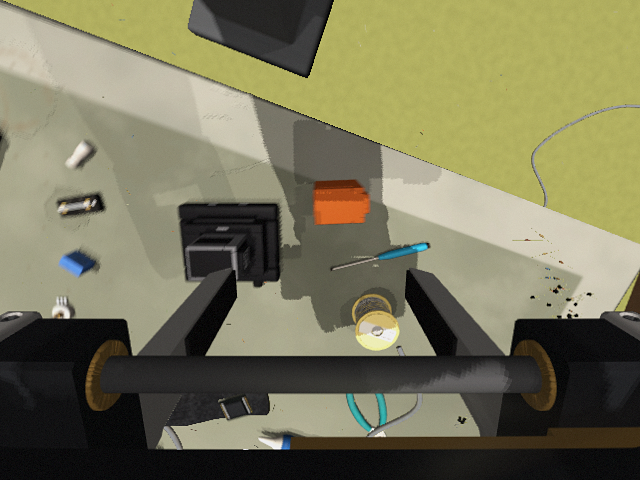

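The wrist view shows the pack in the charger at about (213,262), with a black bump on its right (+y) side near (242,255), which is probably the button. The orange block is at (340,203). I'll move over the pack to measure it.

Call:
apply_moves([
  [[-0.04,-0.11,0],[0,0,0],0],
  [[-0.08,-0.22,0],[0,0,0],0],
  [[-0.12,-0.33,0],[0,0,0],0],
  [[-0.161,-0.437,0],[0,0,0],0],
  [[-0.161,-0.437,0],[0,0,0],0],
  [[-0.161,-0.437,0],[0,0,0],0],
])

```text
clock: 1.32
eef_pos: [479.9, 218.4, 239.4]
eef_rot: [3.142, -0.001, -2.799]
wrist_force: [0.8, 0.9, -0.4]
finger_gap: 94.1
finger_force: 0.0
```

```bash
python3 - <<'E'
from h import *
s=manip.read_state();print(s['clock'],s['eef_pos'],s['eef_rot'])
w=viewer.camera_info('wrist'); im=viewer.camera('wrist'); cv2.imwrite('pics/w2.png',im)
np.savez('w2.npz',R=w['R'],t=w['t'])
print(proj(w,[480.8,218,93.5]),proj(w,s['eef_pos']))
cv2.imwrite('pics/w2c.png',cv2.resize(im[180:330,220:420],None,fx=4,fy=4,interpolation=cv2.INTER_CUBIC))
E
```

```text
1.3167 [479.8889731  218.43074835 239.44935198] [ 3.14157343e+00 -9.60538598e-04 -2.79855264e+00]
[319.2320679  224.05428627] [319.61646484 280.46763616]
```

View pics/w2c.png

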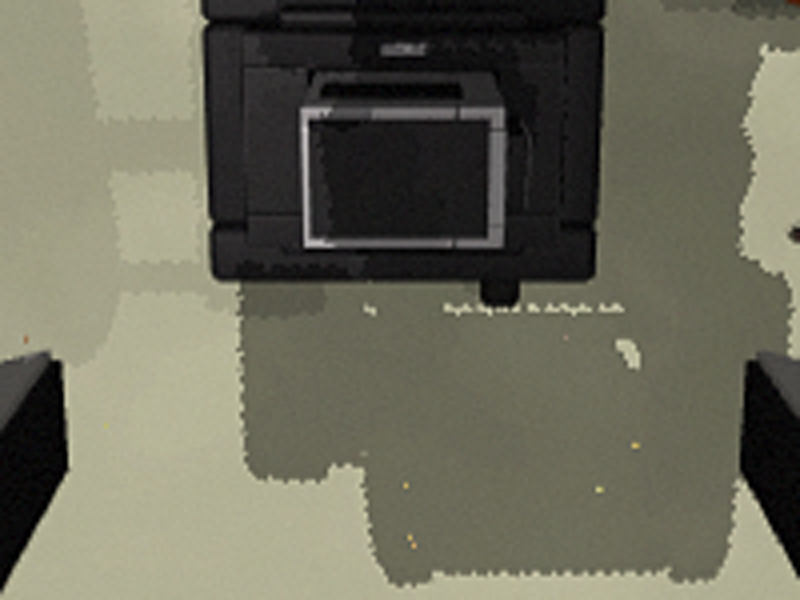

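The crop shows the pack top from (300,107) to (506,247), square with the tool. The black button stands out on the right (+y) side at about (520,165), so the tab is on +y, as assumed. Next I'll look at the tester before grasping.

Call:
apply_moves([
  [[0.04,-0.1,0],[0,0,0.02],0],
  [[0.07,-0.22,0],[0,0,0.04],0],
  [[0.11,-0.34,0],[0,0,0.06],0],
  [[0.16,-0.46,0],[0,0,0.08],0],
  [[0.2,-0.58,0],[0,0,0.1],0],
  [[0.24,-0.7,0],[0,0,0.12],0],
  [[0.29,-0.82,0],[0,0,0.14],0],
  [[0.32,-0.92,0],[0,0,0.145],0],
  [[0.32,-0.92,0],[0,0,0.145],0],
])

```text
clock: 2.12
eef_pos: [481.8, -26.5, 240.0]
eef_rot: [-3.141, 0.0, 3.028]
wrist_force: [-0.1, 0.5, 0.3]
finger_gap: 94.1
finger_force: 0.0
```

```bash
python3 - <<'E'
from h import *
s=manip.read_state();print(s['clock'],s['eef_pos'],s['eef_rot'])
print(plan([480,-158,240],3.03))
E
```

```text
2.1167 [481.84846857 -26.5398976  239.95272669] [-3.14105917e+00  9.30603252e-05  3.02831674e+00]
(array([-5.210e-02, -5.233e-01,  1.000e-04]), array([-0.0002,  0.    , -0.0005]))
```

Call:
apply_moves([
  [[-0.01,-0.13,0],[0,0,0],0],
  [[-0.02,-0.26,0],[0,0,0],0],
  [[-0.04,-0.39,0],[0,0,0],0],
  [[-0.052,-0.523,0],[0,0,0],0],
  [[-0.052,-0.523,0],[0,0,0],0],
  [[-0.052,-0.523,0],[0,0,0],0],
])

```text
clock: 2.62
eef_pos: [480.6, -155.4, 239.7]
eef_rot: [3.141, -0.0, 3.031]
wrist_force: [0.8, 1.0, -0.2]
finger_gap: 94.2
finger_force: 0.0
```

```bash
python3 - <<'E'
from h import *
s=manip.read_state();print(s['clock'],s['eef_pos'],s['eef_rot'])
w=viewer.camera_info('wrist'); im=viewer.camera('wrist'); cv2.imwrite('pics/w3.png',im)
np.savez('w3.npz',R=w['R'],t=w['t'])
print(proj(w,[480,-158,48]))
c=im[130:310,200:440]
cv2.imwrite('pics/w3c.png',cv2.resize(c,None,fx=3.3,fy=3.3,interpolation=cv2.INTER_CUBIC))
E
```

```text
2.6167 [ 480.59938268 -155.35581326  239.69681767] [ 3.14121534e+00 -4.81229317e-04  3.03051108e+00]
[317.46890711 213.99065455]
```

View pics/w3c.png

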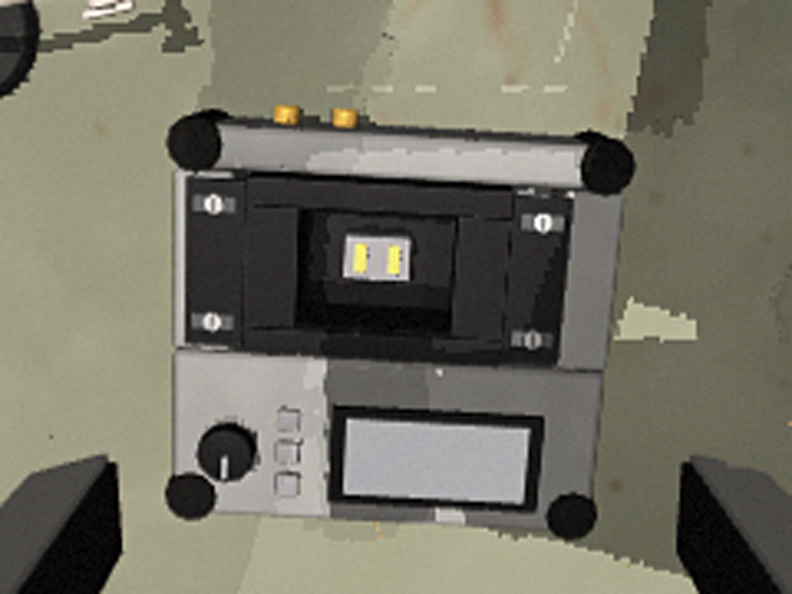

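The crop shows the tester square-on. The well mouth runs from about (300,211) to (455,335), the screws are at (213,204), (543,222), (212,321) and (532,340), and the display is on the far side. The insert looks shifted towards -y relative to the case. Next I'll work out the pose with rays.

```bash
python3 - <<'E'
from h import *
w=viewer.camera_info('wrist'); f=lambda p,z:onz(w,np.array(p)/3.3+[200,130],z)
M=[f(p,48) for p in((302,210),(457,218),(452,338),(297,328))]; m=np.mean(M,0)
O=[f(p,48) for p in((247,180),(513,192),(506,362),(244,347))]
S=[f(p,46) for p in((213,204),(543,222),(532,340),(212,321))]
C=[f(p,44) for p in((180,170),(622,192),(603,372),(178,350))]
for n,P in dict(M=M,O=O,S=S,C=C).items():
    P=np.array(P); y=(P[1]+P[2]-P[0]-P[3])[:2]; print(n,P.mean(0),'yaw',np.arctan2(-y[0],y[1]),np.linalg.norm(P[0]-P[1]),np.linalg.norm(P[0]-P[3]))
# refine yaw by line detection
im=cv2.imread('pics/w3.png'); g=cv2.cvtColor(im,6)
for l in cv2.createLineSegmentDetector().detect(g[170:295,250:390])[0][:,0]:
    a,b=l[:2]+[250,170],l[2:]+[250,170]
    if np.hypot(*(a-b))>25:
        A,B=onz(w,a,48),onz(w,b,48); d=B-A; ang=np.arctan2(d[1],d[0]); print(np.round([*a,*b],1),'ang mod90',round((ang+np.pi/4)%(np.pi/2)-np.pi/4,3))
k=manip.read_state()
i=viewer.camera_info('top'); 
d=np.load('w2.npz'); w2=dict(w,R=d['R'],t=d['t']); 
Q=np.array([onz(w2,np.array(p)/4+[220,180],93.5) for p in((300,107),(506,107),(506,247),(300,247))]); y=(Q[1]+Q[2]-Q[0]-Q[3])[:2]
print('pack',Q.mean(0),np.arctan2(-y[0],y[1]),np.linalg.norm(Q[0]-Q[1]),np.linalg.norm(Q[0]-Q[3]))
B=np.array([onz(w2,np.array(p)/4+[220,180],48) for p in((245,65),(563,70),(560,212),(248,212))]); print(B.mean(0))
E
```

```text
M [ 478.79812261 -160.5661973    48.        ] yaw -0.1689583954778316 51.018309221159676 39.988946353892075
O [ 477.99879564 -160.26785399   48.        ] yaw -0.16195988277037962 86.98932370322697 56.42879828829777
S [ 478.52432252 -161.15152711   46.        ] yaw -0.1676544647805256 109.20518592242593 39.71644909058947
C [ 479.78379519 -154.24246421   44.        ] yaw -0.16133686148059873 146.0266817783793 61.4110725198268
[304.4 279.  356.9 281.8] ang mod90 -0.166
[266.8 180.  373.1 185.6] ang mod90 -0.162
[298.8 285.6 298.4 240.6] ang mod90 -0.117
[255.4 234.4 255.7 183.1] ang mod90 -0.164
[359.3 259.1 305.5 256.2] ang mod90 -0.166
[331.9 239.9 261.7 235.8] ang mod90 -0.17
[300.6 251.8 363.1 255.3] ang mod90 -0.168
[373.2 191.8 368.4 240.7] ang mod90 -0.169
[379.3 174.  339.3 172.5] ang mod90 -0.147
[332.  286.  300.7 284.7] ang mod90 -0.154
[364.6 256.8 362.  284.3] ang mod90 -0.167
[368.2 241.6 333.  240.1] ang mod90 -0.155
[338.2 172.1 308.2 171.1] ang mod90 -0.143
[252.9 183.1 252.8 231.9] ang mod90 -0.161
[253.5 238.1 253.4 270.6] ang mod90 -0.161
[288.7 228.1 289.9 193.1] ang mod90 -0.165
[353.1 187.9 275.6 183.3] ang mod90 -0.17
[338.9 195.7 336.  230.7] ang mod90 -0.179
[290.6 191.9 336.9 194.2] ang mod90 -0.16
[250.7 270.6 250.6 181.9] ang mod90 -0.161
[382.2 238.2 387.3 190.5] ang mod90 -0.166
[377.5 278.1 380.7 245.6] ang mod90 -0.158
[383.6 241.9 380.5 270.6] ang mod90 -0.167
[299.4 221.2 334.4 223.1] ang mod90 -0.163
pack [480.70462665 219.53585348  93.5       ] 0.343327317731589 49.49068540726707 34.9639008722317
[480.5937544  219.84065644  48.        ]
```

```bash
python3 - <<'E'
from h import *
print(plan([480.5,60,200],3.25), plan([480.6,219.7,140],3.4846,[np.pi,0,3.25],[480.5,60,200]))
E
```

```text
(array([0.0948, 0.8527, 0.1596]), array([ 0.0001, -0.0001, -0.0695])) (array([-0.0695,  0.635 ,  0.24  ]), array([ 0.    ,  0.    , -0.0747]))
```

Call:
apply_moves([
  [[0.01,0.12,0.02],[0,0,-0.01],0],
  [[0.03,0.25,0.04],[0,0,-0.02],0],
  [[0.04,0.38,0.06],[0,0,-0.03],0],
  [[0.06,0.51,0.09],[0,0,-0.04],0],
  [[0.07,0.64,0.11],[0,0,-0.05],0],
  [[0.085,0.76,0.14],[0,0,-0.06],0],
  [[0.095,0.853,0.16],[0,0,-0.07],0],
  [[0.095,0.853,0.16],[0,0,-0.07],0],
])

```text
clock: 3.33
eef_pos: [479.3, 64.1, 199.2]
eef_rot: [3.141, -0.001, -3.024]
wrist_force: [-0.3, 0.2, -1.4]
finger_gap: 93.8
finger_force: 0.0
```

Call:
apply_moves([
  [[-0.01,0.12,0.03],[0,0,-0.015],0],
  [[-0.03,0.24,0.06],[0,0,-0.03],0],
  [[-0.04,0.36,0.1],[0,0,-0.045],0],
  [[-0.055,0.48,0.14],[0,0,-0.06],0],
  [[-0.0695,0.58,0.18],[0,0,-0.0747],0],
  [[-0.0695,0.635,0.21],[0,0,-0.0747],0],
  [[-0.0695,0.635,0.24],[0,0,-0.0747],0],
  [[-0.0695,0.635,0.24],[0,0,-0.0747],0],
  [[-0.0695,0.635,0.24],[0,0,-0.0747],0],
])

```text
clock: 4.08
eef_pos: [480.0, 218.6, 140.0]
eef_rot: [-3.141, -0.0, -2.797]
wrist_force: [0.6, -0.3, -0.1]
finger_gap: 94.3
finger_force: 0.0
```

```bash
python3 - <<'E'
from h import *
s=manip.read_state();print(s['clock'],s['eef_pos'],s['eef_rot'],s['wrist_force'])
print(plan([480.6,219.7,73],3.4846))
E
```

```text
4.0833 [479.95308138 218.5931931  140.01145096] [-3.14145803e+00 -4.69978528e-04 -2.79678748e+00] [ 0.62316147 -0.26820144 -0.09530998]
(array([-0.0041,  0.0033,  0.268 ]), array([-0.    , -0.0001,  0.0006]))
```

Call:
apply_moves([
  [[-0.004,0.003,0.04],[0,0,0],0],
  [[-0.004,0.003,0.08],[0,0,0],0],
  [[-0.004,0.003,0.12],[0,0,0],0],
  [[-0.004,0.003,0.16],[0,0,0],0],
  [[-0.004,0.003,0.2],[0,0,0],0],
  [[-0.004,0.003,0.23],[0,0,0],0],
  [[-0.004,0.003,0.25],[0,0,0],0],
  [[-0.004,0.003,0.26],[0,0,0],0],
  [[-0.004,0.003,0.268],[0,0,0],0],
  [[-0.004,0.003,0.268],[0,0,0],0],
], squeeze=25)

```text
clock: 4.92
eef_pos: [481.1, 219.7, 72.8]
eef_rot: [-3.142, -0.0, -2.797]
wrist_force: [0.2, 0.2, 0.3]
finger_gap: 93.5
finger_force: 0.0
```

Call:
apply_moves([
  [[0,0,0],[0,0,0],0.35],
  [[0,0,0],[0,0,0],0.38],
  [[0,0,0],[0,0,0],0.41],
  [[0,0,0],[0,0,0],0.44],
  [[0,0,0],[0,0,0],0.47],
  [[0,0,0],[0,0,0],0.5],
  [[0,0,0],[0,0,0],0.55],
  [[0,0,0],[0,0,0],0.6],
  [[0,0,0],[0,0,0],0.6],
  [[0,0,0],[0,0,0],0.6],
], squeeze=25)

```text
clock: 5.75
eef_pos: [481.2, 219.8, 73.2]
eef_rot: [-3.142, 0.001, -2.797]
wrist_force: [-0.2, 0.8, 4.0]
finger_gap: 49.4
finger_force: 25.0
```

Call:
apply_moves([
  [[0,0,-0.007],[0,0,0],0.6],
  [[0,0,-0.014],[0,0,0],0.6],
  [[0,0,-0.021],[0,0,0],0.6],
  [[0,0,-0.028],[0,0,0],0.6],
  [[0,0,-0.035],[0,0,0],0.6],
], squeeze=30)

```text
clock: 6.17
eef_pos: [481.0, 219.7, 81.7]
eef_rot: [-3.142, -0.0, -2.797]
wrist_force: [0.8, 0.2, -2.8]
finger_gap: 49.7
finger_force: 30.0
```

Lifting freely; the force matches the pack's weight. I'll continue clear of the charger.

Call:
apply_moves([
  [[0,0,-0.02],[0,0,0],0.6],
  [[0,0,-0.04],[0,0,0],0.6],
  [[0,0,-0.06],[0,0,0],0.6],
  [[0,0,-0.08],[0,0,0],0.6],
  [[0,0,-0.1],[0,0,0],0.6],
  [[0,0,-0.12],[0,0,0],0.6],
  [[0,0,-0.14],[0,0,0],0.6],
  [[0,0,-0.18],[0,0,0],0.6],
  [[0,0,-0.22],[0,0,0],0.6],
  [[0,0,-0.26],[0,0,0],0.6],
  [[0,0,-0.28],[0,0,0],0.6],
  [[0,0,-0.28],[0,0,0],0.6],
])

```text
clock: 7.17
eef_pos: [481.6, 219.9, 153.3]
eef_rot: [-3.142, 0.002, -2.797]
wrist_force: [-0.2, 1.0, -2.5]
finger_gap: 49.5
finger_force: 30.0
```

```bash
python3 - <<'E'
from h import *
s=manip.read_state();print(s['clock'],s['eef_pos'],s['eef_rot'],s['wrist_force'],s['finger_gap'])
print(plan([480.5,40,160],3.23), plan([478.6,-160.5,160],np.pi-.165,[np.pi,0,3.23],[480.5,40,160]))
w=viewer.camera_info('wrist'); im=viewer.camera('wrist'); cv2.imwrite('pics/w4.png',im[150:450,160:480])
print(proj(w,s['eef_pos']))
E
```

```text
7.1667 [481.60344849 219.93974255 153.3278393 ] [-3.14157927e+00  2.40484249e-03 -2.79718186e+00] [-0.21014979  0.96291295 -2.46031758] 49.52166577364627
(array([ 0.2471, -0.676 , -0.0273]), array([0.0001, 0.0008, 0.0815])) (array([ 0.0784, -0.7982, -0.    ]), array([-0.    , -0.    ,  0.0807]))
[319.61447647 280.50093861]
```

View pics/w4.png

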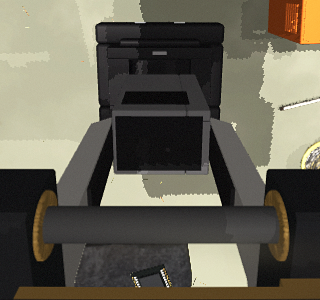

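The pack is clear of the charger and held squarely, with its top face at crop (113,112)–(208,173). I'll work out its offset in the hand and carry it to the tester.

```bash
python3 - <<'E'
from h import *
w=viewer.camera_info('wrist'); s=manip.read_state()
im=cv2.imread('pics/w4.png',0)[100:185,100:220]
for l in cv2.createLineSegmentDetector().detect(im)[0][:,0]:
    if np.hypot(*(l[:2]-l[2:]))>22: print(np.round(l+[100,100]*2,1))
Q=np.array([onz(w,np.array(p)+[160,150],s['eef_pos'][2]+20.5) for p in((113,112),(209,112),(209,173),(113,173))])
A=Ro.from_euler('xyz',s['eef_rot']); print(A.inv().apply(Q-s['eef_pos']).round(1))
E
```

```text
[113.  156.5 105.5 183.4]
[215.2 183.6 208.5 158.4]
[182.  169.8 114.3 172.9]
[202.3 116.9 200.7 170.6]
[100.5 151.4 111.1 120.8]
[208.  158.2 209.3 124.4]
[209.4 119.4 218.4 146.8]
[116.1 153.2 114.7 116.9]
[115.6 115.6 201.9 115.8]
[112.  124.4 112.7 155.6]
[186.9 103.8 121.9 103.5]
[183.1 110.1 114.4 110. ]
[[ 18.2 -23.1 -20.5]
 [ 18.2  24.5 -20.5]
 [-15.4  25.8 -20.5]
 [-15.5 -24.3 -20.5]]
```

Call:
apply_moves([
  [[0.02,-0.06,-0.005],[0,0,0.01],0.6],
  [[0.05,-0.15,-0.01],[0,0,0.02],0.6],
  [[0.09,-0.25,-0.02],[0,0,0.03],0.6],
  [[0.13,-0.35,-0.027],[0,0,0.04],0.6],
  [[0.17,-0.45,-0.027],[0,0,0.05],0.6],
  [[0.2,-0.55,-0.027],[0,0,0.06],0.6],
  [[0.23,-0.63,-0.027],[0,0,0.075],0.6],
  [[0.247,-0.676,-0.027],[0,0,0.0815],0.6],
  [[0.247,-0.676,-0.027],[0,0,0.0815],0.6],
  [[0.247,-0.676,-0.027],[0,0,0.0815],0.6],
])

```text
clock: 8.05
eef_pos: [479.8, 39.6, 158.1]
eef_rot: [3.141, -0.001, -3.054]
wrist_force: [0.0, 0.3, -1.5]
finger_gap: 49.1
finger_force: 30.0
```

Call:
apply_moves([
  [[0.01,-0.06,0],[0,0,0.01],0.6],
  [[0.02,-0.15,0],[0,0,0.02],0.6],
  [[0.03,-0.25,0],[0,0,0.03],0.6],
  [[0.04,-0.35,0],[0,0,0.04],0.6],
  [[0.05,-0.45,0],[0,0,0.05],0.6],
  [[0.06,-0.55,0],[0,0,0.06],0.6],
  [[0.07,-0.65,0],[0,0,0.07],0.6],
  [[0.075,-0.74,0],[0,0,0.08],0.6],
  [[0.078,-0.798,0],[0,0,0.0807],0.6],
  [[0.078,-0.798,0],[0,0,0.0807],0.6],
  [[0.078,-0.798,0],[0,0,0.0807],0.6],
])

```text
clock: 8.97
eef_pos: [478.2, -160.1, 158.1]
eef_rot: [3.141, -0.001, 2.977]
wrist_force: [-0.5, 0.9, -2.8]
finger_gap: 49.7
finger_force: 30.0
```

```bash
python3 - <<'E'
from h import *
s=manip.read_state();print(s['clock'],s['eef_pos'],s['eef_rot'],s['wrist_force'])
print(plan([479.5,-160.6,117],np.pi-.165))
E
```

```text
8.9667 [ 478.23207489 -160.0554549   158.053876  ] [ 3.14119006e+00 -6.96168223e-04  2.97680183e+00] [-0.4693033   0.88183585 -2.78775487]
(array([-0.0055, -0.0014,  0.1642]), array([ 0.0001, -0.0002,  0.0001]))
```

Call:
apply_moves([
  [[-0.002,-0.001,0.02],[0,0,0],0.6],
  [[-0.004,-0.001,0.04],[0,0,0],0.6],
  [[-0.0055,-0.0014,0.06],[0,0,0],0.6],
  [[-0.0055,-0.0014,0.08],[0,0,0],0.6],
  [[-0.0055,-0.0014,0.1],[0,0,0],0.6],
  [[-0.0055,-0.0014,0.12],[0,0,0],0.6],
  [[-0.0055,-0.0014,0.135],[0,0,0],0.6],
  [[-0.0055,-0.0014,0.148],[0,0,0],0.6],
  [[-0.0055,-0.0014,0.156],[0,0,0],0.6],
  [[-0.0055,-0.0014,0.164],[0,0,0],0.6],
  [[-0.0055,-0.0014,0.164],[0,0,0],0.6],
])

```text
clock: 9.88
eef_pos: [479.3, -161.2, 117.1]
eef_rot: [3.142, -0.0, 2.976]
wrist_force: [-0.4, -0.3, -2.1]
finger_gap: 49.7
finger_force: 30.0
```

Call:
apply_moves([
  [[0,0,0.006],[0,0,0],0.6],
  [[0,0,0.012],[0,0,0],0.6],
  [[0,0,0.018],[0,0,0],0.6],
  [[0,0,0.024],[0,0,0],0.6],
  [[0,0,0.03],[0,0,0],0.6],
  [[0,0,0.035],[0,0,0],0.6],
])

```text
clock: 10.38
eef_pos: [479.9, -161.4, 109.2]
eef_rot: [-3.141, 0.001, 2.976]
wrist_force: [-0.4, 0.9, 13.8]
finger_gap: 49.3
finger_force: 30.0
```

```bash
python3 - <<'E'
from h import *
s=manip.read_state();print(s['clock'],s['eef_pos'],s['eef_rot'],s['wrist_force'],s['moment'])
e=Ro.from_euler('xyz',[0,0,-.165]); print('tester frame M',e.inv().apply(s['moment']),'F',e.inv().apply(s['wrist_force']), e.inv().apply(s['eef_pos']-np.array([478.6,-160.5,48])))
w=viewer.camera_info('wrist'); im=viewer.camera('wrist'); cv2.imwrite('pics/w5.png',cv2.resize(im[150:350,200:440],None,fx=3,fy=3,interpolation=cv2.INTER_CUBIC))
E
```

```text
10.3833 [ 479.88462006 -161.40376677  109.23905207] [-3.14132948e+00  1.28687789e-03  2.97634939e+00] [-0.40888936  0.91931614 13.78069482] [0.54791329 0.40315587 0.08335843]
tester frame M [0.47425243 0.48767638 0.08335843] F [-0.55433579  0.83966928 13.78069482] [ 1.4156186  -0.68049029 61.23905207]
```

View pics/w5.png

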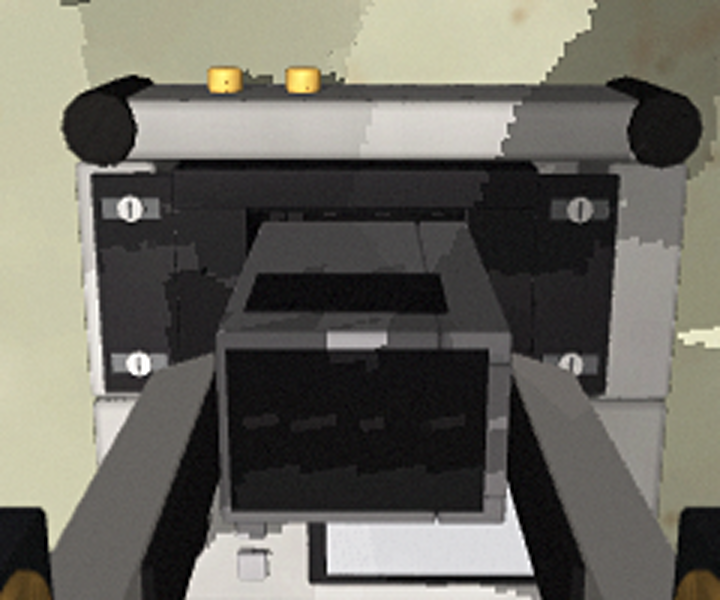

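The view shows the pack's lower near edge spanning columns 262–468 against a mouth of about 247–462, so it overlaps the +y rim. The moment says the same (contact at about +25 mm in y). I'll lift slightly, shift about 2.4 mm towards -y, and take a baseline moment.

Call:
apply_moves([
  [[0,0,-0.006],[0,0,0],0.6],
  [[0,0,-0.013],[0,0,0],0.6],
  [[0,-0.005,-0.013],[0,0,0],0.6],
  [[0,-0.01,-0.013],[0,0,0],0.6],
  [[0,-0.01,-0.013],[0,0,0],0.6],
])

```text
clock: 10.85
eef_pos: [479.0, -163.9, 111.8]
eef_rot: [-3.142, -0.0, 2.976]
wrist_force: [0.1, 0.6, -2.0]
finger_gap: 49.8
finger_force: 30.0
```

```bash
python3 - <<'E'
from h import *
s=manip.read_state();print(s['clock'],s['eef_pos'],s['eef_rot'],s['wrist_force'],s['moment'])
e=Ro.from_euler('xyz',[0,0,-.165]); print('tester frame M',e.inv().apply(s['moment']),'F',e.inv().apply(s['wrist_force']), e.inv().apply(s['eef_pos']-np.array([478.6,-160.5,48])))
E
```

```text
10.85 [ 478.95391577 -163.8771582   111.82288548] [-3.14157672e+00 -1.48615649e-04  2.97629093e+00] [ 0.11606384  0.61955919 -2.02205261] [ 0.02231646  0.02510567 -0.01865309]
tester frame M [ 0.0178897   0.02843022 -0.01865309] F [ 0.01272346  0.63020831 -2.02205261] [ 0.90381512 -3.27315935 63.82288548]
```

Call:
apply_moves([
  [[0,0,0.006],[0,0,0],0.6],
  [[0,0,0.012],[0,0,0],0.6],
  [[0,0,0.017],[0,0,0],0.6],
  [[0,0,0.017],[0,0,0],0.6],
])

```text
clock: 11.18
eef_pos: [478.9, -163.6, 107.3]
eef_rot: [3.141, -0.001, 2.976]
wrist_force: [0.4, 0.3, -2.0]
finger_gap: 49.7
finger_force: 30.0
```

```bash
cat > st.py <<'E'
from h import *
s=manip.read_state();print(s['clock'],s['eef_pos'].round(2),s['eef_rot'][2],s['finger_gap'])
e=Ro.from_euler('xyz',[0,0,-.165]); print('M',e.inv().apply(s['moment']).round(3),'F',e.inv().apply(s['wrist_force']).round(1),'rel', e.inv().apply(s['eef_pos']-np.array([478.6,-160.5,48])).round(2))
E
python3 st.py
```

```text
11.1833 [ 478.88 -163.56  107.27] 2.9764894588560624 49.721344680850166
M [0.014 0.018 0.007] F [ 0.3  0.3 -2. ] rel [ 0.77 -2.97 59.27]
```

It entered the well without resistance. I'll go down gently.

Call:
apply_moves([
  [[0,0,0.006],[0,0,0],0.6],
  [[0,0,0.012],[0,0,0],0.6],
  [[0,0,0.018],[0,0,0],0.6],
  [[0,0,0.024],[0,0,0],0.6],
  [[0,0,0.03],[0,0,0],0.6],
  [[0,0,0.03],[0,0,0],0.6],
])

```text
clock: 11.68
eef_pos: [478.9, -163.6, 99.8]
eef_rot: [3.141, -0.001, 2.976]
wrist_force: [0.9, -0.5, -2.9]
finger_gap: 49.5
finger_force: 30.0
```

```bash
python3 st.py
```

```text
11.6833 [ 478.89 -163.61   99.84] 2.9764236193021074 49.48034314695113
M [ 0.031 -0.035 -0.04 ] F [ 1.  -0.3 -2.9] rel [ 0.8  -3.01 51.84]
```

Call:
apply_moves([
  [[0,0,0.006],[0,0,0],0.6],
  [[0,0,0.012],[0,0,0],0.6],
  [[0,0,0.018],[0,0,0],0.6],
  [[0,0,0.024],[0,0,0],0.6],
  [[0,0,0.03],[0,0,0],0.6],
  [[0,0,0.036],[0,0,0],0.6],
  [[0,0,0.042],[0,0,0],0.6],
  [[0,0,0.048],[0,0,0],0.6],
  [[0,0,0.054],[0,0,0],0.6],
  [[0,0,0.06],[0,0,0],0.6],
  [[0,0,0.064],[0,0,0],0.6],
  [[0,0,0.064],[0,0,0],0.6],
])

```text
clock: 12.68
eef_pos: [478.9, -163.6, 83.9]
eef_rot: [3.142, -0.0, 2.976]
wrist_force: [-0.3, 0.8, -2.5]
finger_gap: 49.3
finger_force: 30.0
```

```bash
python3 st.py
```

```text
12.6833 [ 478.94 -163.63   83.95] 2.9764164571603597 49.33240159401997
M [ 0.032 -0.016  0.056] F [-0.5  0.7 -2.5] rel [ 0.85 -3.03 35.95]
```

Call:
apply_moves([
  [[0,0,0.006],[0,0,0],0.6],
  [[0,0,0.012],[0,0,0],0.6],
  [[0,0,0.018],[0,0,0],0.6],
  [[0,0,0.024],[0,0,0],0.6],
  [[0,0,0.03],[0,0,0],0.6],
  [[0,0,0.036],[0,0,0],0.6],
  [[0,0,0.042],[0,0,0],0.6],
  [[0,0,0.047],[0,0,0],0.6],
  [[0,0,0.047],[0,0,0],0.6],
])

```text
clock: 13.43
eef_pos: [479.2, -163.7, 72.4]
eef_rot: [-3.141, 0.0, 2.976]
wrist_force: [0.8, -0.6, 5.7]
finger_gap: 49.9
finger_force: 30.0
```

```bash
python3 st.py
```

```text
13.4333 [ 479.21 -163.74   72.45] 2.976363617714457 49.871364313326275
M [0.119 0.089 0.037] F [ 0.9 -0.4  5.7] rel [ 1.13 -3.1  24.45]
```

Call:
apply_moves([
  [[0,0,0.0015],[0,0,0],0.6],
  [[0,0,0.003],[0,0,0],0.6],
  [[0,0,0.0045],[0,0,0],0.6],
  [[0,0,0.0045],[0,0,0],0.6],
])

```text
clock: 13.77
eef_pos: [479.4, -163.8, 71.8]
eef_rot: [-3.141, 0.001, 2.976]
wrist_force: [-1.1, 0.8, 8.4]
finger_gap: 49.6
finger_force: 30.0
```

Call:
apply_moves([
  [[0,0,0.0045],[0,0,0],0.45],
  [[0,0,0.0045],[0,0,0],0.43],
  [[0,0,0.0045],[0,0,0],0.41],
  [[0,0,0.0045],[0,0,0],0.39],
  [[0,0,0.0045],[0,0,0],0.3],
  [[0,0,0.0045],[0,0,0],0.1],
  [[0,0,0.0045],[0,0,0],0],
  [[0,0,0.0045],[0,0,0],0],
  [[0,0,0.0045],[0,0,0],0],
])

```text
clock: 14.52
eef_pos: [478.9, -163.8, 70.0]
eef_rot: [-3.142, -0.0, 2.976]
wrist_force: [0.1, 0.3, 0.4]
finger_gap: 86.9
finger_force: 0.0
```

```bash
python3 st.py; python3 - <<'E'
from h import *
w=viewer.camera_info('wrist'); im=viewer.camera('wrist'); cv2.imwrite('pics/w6.png',cv2.resize(im[150:350,200:440],None,fx=3,fy=3,interpolation=cv2.INTER_CUBIC))
E
```

```text
14.5167 [ 478.91 -163.76   70.02] 2.9762977393692114 86.94737328884489
M [ 0.015  0.024 -0.007] F [0.  0.3 0.4] rel [ 0.84 -3.17 22.02]
```

View pics/w6.png

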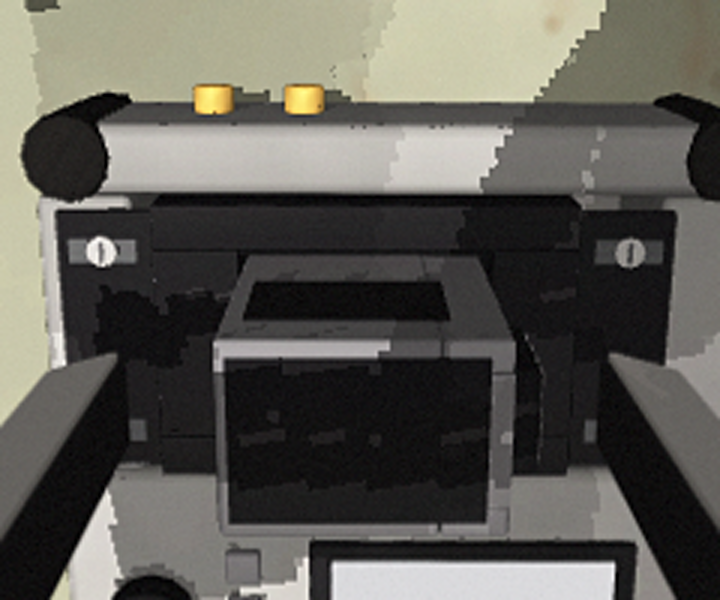

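The fingers are open, the pack is standing in the well, and its black button is out on the +y side (515–540, 400). Next I'll check the height from the width of the top face.

```bash
python3 - <<'E'
from h import *
w=viewer.camera_info('wrist'); 
e=Ro.from_euler('xyz',[0,0,-.165]); c=np.array([478.1,-163.6,0])
for z in (11,12,13.5,16,20):
    print(z,[ (3*(proj(w,c+e.apply([x,y,z+82]))-[200,150])).round(0) for x,y in((-18,-25),(-18,25),(18,25),(18,-25))])
im=cv2.imread('pics/w6.png',0)[310:545,200:530]
for l in cv2.createLineSegmentDetector().detect(im)[0][:,0]:
    if np.hypot(*(l[:2]-l[2:]))>90: print(np.round(l+[200,310]*2))
E
```

```text
11 [array([206., 338.]), array([512., 338.]), array([505., 536.]), array([214., 536.])]
12 [array([205., 341.]), array([513., 340.]), array([505., 539.]), array([213., 539.])]
13.5 [array([203., 344.]), array([515., 344.]), array([506., 544.]), array([212., 544.])]
16 [array([201., 349.]), array([517., 349.]), array([508., 552.]), array([210., 552.])]
20 [array([197., 358.]), array([521., 358.]), array([512., 565.]), array([206., 565.])]
[223. 357. 376. 357.]
[511. 476. 516. 373.]
[313. 540. 528. 540.]
[228. 523. 223. 374.]
[492. 361. 486. 521.]
[388. 340. 216. 340.]
[436. 523. 228. 524.]
[214. 374. 217. 479.]
[448. 320. 244. 320.]
```

The top face is about 300 px wide. I predict 308 px for 12 mm and 324 px for 20 mm, so the pack is seated and latched. Retreating.

Call:
apply_moves([
  [[0,0,0],[0,0,0],0],
  [[0,0,-0.02],[0,0,0],0],
  [[0,0,-0.05],[0,0,0],0],
  [[0,0,-0.09],[0,0,0],0],
  [[0,0,-0.15],[0,0,0],0],
  [[0,0,-0.22],[0,0,0],0],
  [[0,0,-0.3],[0,0,0],0],
  [[0,0,-0.4],[0,0,0],0],
  [[0,0,-0.5],[0,0,0],0],
  [[0,0,-0.56],[0,0,0],0],
  [[0,0,-0.56],[0,0,0],0],
  [[0,0,-0.56],[0,0,0],0],
])

```text
clock: 15.57
eef_pos: [479.2, -163.7, 211.0]
eef_rot: [-3.141, 0.002, 2.976]
wrist_force: [-0.3, 0.4, 0.1]
finger_gap: 94.0
finger_force: 0.0
```

```bash
python3 - <<'E'
from h import *
s=manip.read_state();print(s['clock'],s['eef_pos'],s['wrist_force'],s['finger_gap'])
w=viewer.camera_info('wrist'); im=viewer.camera('wrist'); cv2.imwrite('pics/w7.png',cv2.resize(im[150:350,200:440],None,fx=3,fy=3,interpolation=cv2.INTER_CUBIC))
e=Ro.from_euler('xyz',[0,0,-.165]); c=np.array([478.1,-163.6,0])
for z in (12,20): print(z,[ (3*(proj(w,c+e.apply([x,y,z+82]))-[200,150])).round(0) for x,y in((-18,-25),(-18,25),(18,25),(18,-25))])
E
```

```text
15.5667 [ 479.16348517 -163.71536015  211.00981511] [-0.28587862  0.365309    0.09931609] 93.97424672270654
12 [array([274., 178.]), array([445., 178.]), array([443., 296.]), array([277., 296.])]
20 [array([272., 183.]), array([447., 183.]), array([445., 304.]), array([275., 304.])]
```

View pics/w7.png

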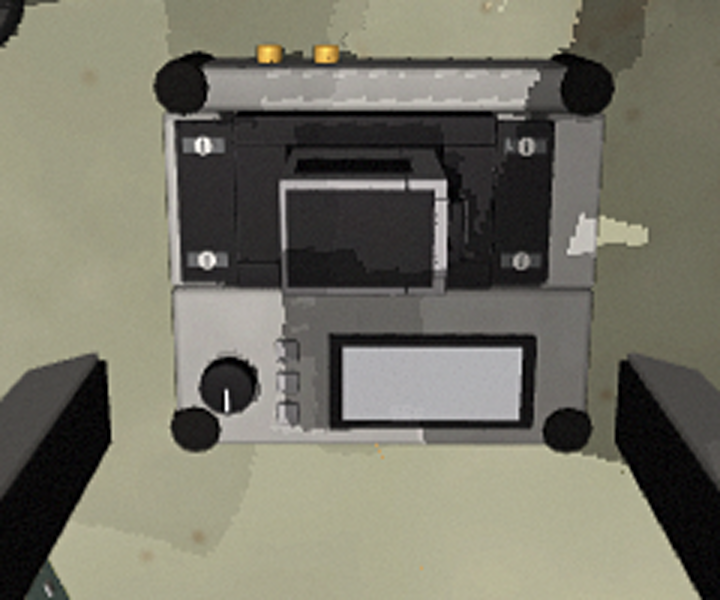

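The pack's top face is at (281,180)–(447,294). That matches the 12 mm prediction (rows 178–296), it stands upright, and its tab is out on the +y side at (465,230). The arm is clear, so I'm handing in.

```bash
python3 -c "
from cell import manip
print(manip.sign_off())"
```

```text
the job is handed in; nothing more can be done
None
```

The pack is out of the charger and appears latched in the tester's well: the last picture shows it upright at latched height with its tab out on the catch side. I handed the job in at about 16 s of the 51 s allowed; the sign-off gave no verdict.

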